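Fold back the bifold door of the mudroom glove cupboard

TASK

Two small cupboards stand on the mudroom bench. Take the one with the two-panel bifold door by its handle and pull it fully open, so that both panels fold together along the track and the bin inside can be reached, then let go. Leave the other cupboard, the one with the plain single door, shut.

Things in the scene. Friction and masses are not known exactly. Their poses are not given: they have to be found in the camera images.
- jamb_panel (a joint): Fold angle of the bifold door's first panel, pivoted at the cupboard's side: 0 shut (may start slightly ajar), 1.40 stop, folded. Two grey panels, each 140 wide, 186 tall, 14 mm thick. The lead panel, hinged at the middle seam with its far edge in the track, turns equally the other way; the seam moves outwards. Stiff hinges (about 2 N at the handle): it stays where left.
- fold_pull (a point): Bifold handle: upright round steel bar, 12 mm dia, 110 mm long, on the lead panel 35 mm past the seam, axis 35 off its face. Given point: on the bar's axis at the grip height: 188 mm above the bench, 18 below the bar's upper end, 32 below the cupboard's top, 22 above its upper stub. x out of the panel, y along it to the seam, z up; turns with the panel (minus the fold angle about z).
- fold_pivot (a point): First panel's pivot axis, at the +y end of the bifold cupboard's front, 188 mm above the bench. x straight out of the front (away from the robot), y along the front, z up. At fold angle q the handle is here at x = 0.105 sin q + 0.049 cos q, y = -(0.175 cos q + 0.049 sin q) m. Cupboard 300 wide, 180 deep, 220 mm tall; its top overhangs the front by 20 mm.
- plain_door (a joint): Opening angle of the other cupboard's single door, 0 is shut: leave it shut. That cupboard is the same size and grey paint, but its door is one undivided panel 280 mm wide, without a track, hinged at the +y end, with the same bar handle near its free (-y) edge. The two cupboards stand side by side, either way round.

How it is judged:
By the outcome, as a careful person would: the job done as asked, in the order asked, and still so for the second after the job is handed in, with the robot touching nothing.
It also fails if it takes over 38 s, if anything falls off the work surface, if the arm or the gripper's body presses on something with over 40 N, if the wrist force passes 120 N, or if a joint passes its speed limit or range.

ROBOT

A 6-joint arm with a two-finger parallel gripper is mounted at the origin on the work surface. World frame = base frame: x ahead of the robot, y to its left, z up, the work surface at z = 0. Lengths are in mm, angles in rad, forces in N, time in s.
With the tool pointing down it reaches from about 300 to 750 mm from the base axis. Payload 8.5 kg.
Tool frame: the origin (TCP) lies at the very end of the fingers, on their centre line; the grasp point (between the pads) lies 19 mm behind it (arm.tcp_to_grasp is the distance from the TCP to the grasp point, in mm); z points along the fingers, y is the line along which they close (so a half turn about z gives the same grasp; the last joint's range is limited). The gripper opens to 88 mm and grips with 3 to 60 N. Pads are 18 mm wide; open, the fingers measure 123 mm over their backs; the gripper's body (75 mm by 187 mm) begins 45 mm behind the grasp point.
Start: joints at [-1.374, 0.381, 1.297, -0, 1.464, -0.215], TCP at [220.135, -504.005, 238.748] pointing down, gripper open.
Joint ranges: [-3.11, 3.11], [-0.89, 2.33], [0.22, 2.48], [-1.42, 4.56], [0.17, 2.85], [-2.88, 2.88]. Speed limits (rad/s): [2.39, 2.39, 3.14, 3.14, 3.14, 3.14].

INTERFACE

Orientations are given as a rotation vector (axis times angle).
In Python, from station import arm gives the robot as it stands.
- The arm moves only by the tool arm_command, never from a script. Its argument "deltas" is a list of rows, each a list of 2 entries, a list of its own where there are three numbers: the shift along the tool's x, y, z in mm, then the turn, a rotation vector about the tool's x, y, z in rad. A call has 1 to 10 rows; each row is the pose to reach, as a shift and turn from the pose commanded when the call began, along the tool's axes at that moment; what a row does not reach only later rows make up. A row lasts 1/10 s, in which the tool goes at most 50 mm and 8.59 degrees, less where a joint would pass 70% of its speed; a pose out of reach is approached as far as the arm can. A call with a gripper value outside its range is refused whole. "claw" is the opening, from 0 (shut) to 1 (fully open), set as the call begins (left out, the last holds). The fingers move at their own pace and stop on an object; the grip force is fixed at half the most. Time passes only in rows, so rows that repeat a pose let the fingers close. It gives the time, the measured TCP pose, the force, the opening and the grip force at its end, in the units of the state.
- arm.read_state(): the state, without advancing time (a new reading comes with each control period).
- arm.grab_frame(name): name is "side" or "top"; returns a dict with "image" (480x640x3 uint8, red, green, blue), "z_map" (480x640 float32, mm along the optical axis (not along the pixel's ray), 0 where there is no reading), "K" (3x3 intrinsics, pixels), "rvec" (rotation vector, rad) and "tvec" (3), from world to camera coordinates, as OpenCV has them. Camera axes: x right, y down, z forward; pixel columns grow to the right and rows downward; lengths in mm; the calibration is good to about 2 mm. A picture is of the moment at which its call begins.
- arm.job_done(): hands the job in; it is judged then, once.
The state is a dict: "clock": time; "joint_pos": joint angles; "qvel": joint speeds; "joint_torque": joint torques, N m; "tool_pos": TCP position; "eef_rot": TCP orientation; "contact_force": force on the tool from outside, world axes, zero at the start; "moment": the same for the moment, N m; "width": finger opening in mm; "grasp_force": force on a finger pad.
Only numpy, scipy, OpenCV 4.12 (cv2) and the standard library are available. Lean on these libraries where they do the work, as an engineer would, in place of code of your own. Each camera call takes 0.05 s, during which the arm holds its last target. There are 200 camera calls.

## Working session

There is one attempt and no reset: what is moved stays moved. The work goes in short steps, Python scripts to look and compute and a tool call to move; the robot and the scene stay as the last step left them, time stands still between calls to the robot, and variables do not carry over. Pictures are saved under pics/ and viewed, at most 10 in all, crops included, and the job is handed in when it is done.

Besides the shell and the picture viewer there is one more tool, called after ">>>" as a command line: name --argument value ..., lists and objects as JSON in quotes. arm_command: Moves the arm, as the interface text tells. Its arguments: {"type":"object","properties":{"deltas":{"type":"array"},"claw":{"type":"number"}},"required":["deltas"]}

```bash
mkdir -p pics; cat > h.py <<'E'
import numpy as np,cv2
from station import arm
def grab(n,save=None):
    f=arm.grab_frame(n)
    if save: cv2.imwrite(save,f["image"][...,::-1])
    R=cv2.Rodrigues(np.array(f["rvec"],float))[0];t=np.array(f["tvec"],float).ravel();K=f["K"]
    z=f["z_map"];v,u=np.mgrid[:480,:640]
    c=np.stack([(u-K[0,2])/K[0,0]*z,(v-K[1,2])/K[1,1]*z,z],-1)
    P=(c-t)@R; P[z==0]=np.nan
    return f,P
E
python3 - <<'E'
from h import *
for n in("side","top"):
    f,P=grab(n,f"pics/{n}1.png");np.save(f"{n}P.npy",P)
    R=cv2.Rodrigues(np.array(f["rvec"],float))[0];print(n,-R.T@np.array(f["tvec"]).ravel(),R[2])
s=arm.read_state();print(s)
E
```

```text
side [950.07280799 -26.70860041 993.14343479] [-0.48720626  0.09783968 -0.86778883]
top [402.18644867  45.05666933 973.76562132] [ 0.11103412  0.0190688  -0.99363364]
{'clock': 0.1, 'joint_pos': array([-1.37431901e+00,  3.81111800e-01,  1.29809432e+00, -6.77025989e-06,
        1.46362602e+00, -2.15279730e-01]), 'qvel': array([ 1.76656911e-05, -9.09405019e-04, -2.34532066e-03, -7.69121525e-05,
        4.27941157e-04, -1.19753548e-04]), 'joint_torque': array([ 3.11604519e-03, -4.38654506e+01, -2.24913132e+01,  7.14866328e-02,
        3.42486694e-02, -7.69785038e-05]), 'tool_pos': array([ 220.08060841, -503.79169494,  238.23912785]), 'eef_rot': array([-3.07403421e+00, -6.41974743e-01, -7.72826574e-06]), 'contact_force': array([-0.40476666,  0.45304107, -0.76213758]), 'moment': array([-0.02620102,  0.0001551 ,  0.00226307]), 'grasp_force': 0.0, 'width': 87.87633604133967}
```

View pics/side1.png

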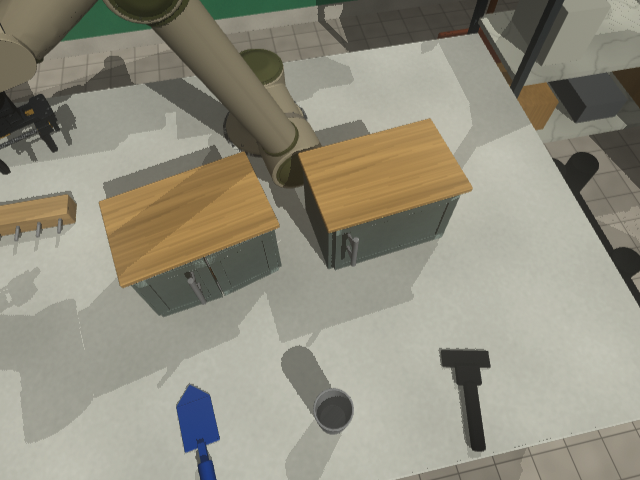

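View pics/top1.png

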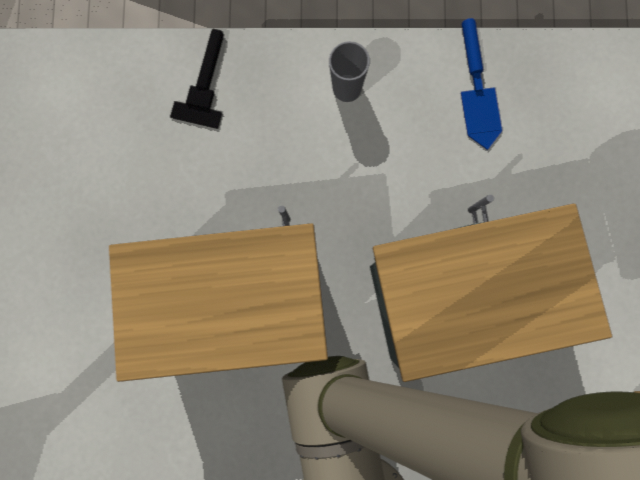

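The side view shows the bifold cupboard on the left (seam at about (208,268), handle at (195,288)) and the plain one on the right (handle at (350,248)). In the top view the bifold is the right-hand cupboard, with its handle at about (482,207).

```bash
cat > m.py <<'E'
from h import *
def fit(P,lo,hi,ymax):
    m=(P[...,2]>lo)&(P[...,2]<hi)&(P[...,1]<ymax)&(P[...,0]>150)&(P[...,0]<620)&(P[...,1]>-320)
    m=cv2.morphologyEx(m.astype(np.uint8),cv2.MORPH_OPEN,np.ones((5,5)))>0
    n,l,st,_=cv2.connectedComponentsWithStats(m.astype(np.uint8))
    i=1+np.argmax(st[1:,4]);pts=P[l==i]
    return cv2.minAreaRect(pts[:,:2].astype(np.float32)),pts[:,2].mean()
if __name__=="__main__":
  for n in("side","top"):
    P=np.load(n+"P.npy")
    for ym,nm in((20,"bifold"),):
        r,z=fit(P,208,232,ym);print(n,nm,r,z,cv2.boxPoints(r).round(1).tolist())
  P=np.load("topP.npy");f=cv2.imread("pics/top1.png")
  w=P[190:225,462:500].reshape(-1,3);w=w[(w[:,2]>60)];w=w[w[:,2]<212]
  print(len(w));print(w[np.argsort(-w[:,2])][:25].round(0).tolist())
  P=np.load("sideP.npy");w=P[265:310,180:212];
  for v in range(268,306,4): print(v,[(180+u,w[v-265,u].round(0).tolist()) for u in range(4,30,4)])
E
python3 m.py
```

```text
side bifold ((410.7320556640625, -189.83619689941406), (209.93344116210938, 310.6145324707031), 12.32474422454834) 218.89314794037173 [[275.0, -60.5], [341.29998779296875, -364.0], [546.4000244140625, -319.20001220703125], [480.1000061035156, -15.699999809265137]]
top bifold ((410.08697509765625, -190.25283813476562), (206.36007690429688, 307.2864074707031), 12.365175247192383) 220.5519811025473 [[276.3999938964844, -62.29999923706055], [342.20001220703125, -362.3999938964844], [543.7999877929688, -318.20001220703125], [478.0, -18.100000381469727]]
346
[[552.0, -197.0, 209.0], [552.0, -199.0, 209.0], [558.0, -202.0, 209.0], [560.0, -201.0, 209.0], [557.0, -202.0, 209.0], [554.0, -201.0, 208.0], [555.0, -198.0, 208.0], [552.0, -201.0, 208.0], [554.0, -199.0, 208.0], [551.0, -201.0, 208.0], [556.0, -205.0, 208.0], [554.0, -205.0, 208.0], [556.0, -202.0, 208.0], [549.0, -201.0, 208.0], [552.0, -205.0, 208.0], [559.0, -204.0, 208.0], [549.0, -202.0, 207.0], [556.0, -204.0, 207.0], [551.0, -204.0, 207.0], [553.0, -203.0, 207.0], [556.0, -201.0, 207.0], [557.0, -198.0, 207.0], [554.0, -203
[... 1552 characters left out ...]
515.0, -204.0, 56.0]), (208, [514.0, -196.0, 52.0])]
296 [(184, [521.0, -244.0, 71.0]), (188, [521.0, -237.0, 65.0]), (192, [521.0, -229.0, 61.0]), (196, [520.0, -222.0, 55.0]), (200, [560.0, -197.0, 139.0]), (204, [517.0, -208.0, 41.0]), (208, [517.0, -200.0, 36.0])]
300 [(184, [522.0, -249.0, 52.0]), (188, [521.0, -242.0, 46.0]), (192, [521.0, -234.0, 41.0]), (196, [522.0, -226.0, 40.0]), (200, [561.0, -201.0, 123.0]), (204, [558.0, -195.0, 112.0]), (208, [520.0, -203.0, 22.0])]
304 [(184, [523.0, -254.0, 34.0]), (188, [525.0, -246.0, 33.0]), (192, [524.0, -238.0, 27.0]), (196, [525.0, -230.0, 24.0]), (200, [523.0, -223.0, 15.0]), (204, [560.0, -199.0, 97.0]), (208, [520.0, -208.0, -0.0])]
```

```bash
cat > t.py <<'E'
import numpy as np
def rows(c,targets):
    """c=(x,y,z,yaw of tool x), tool z down -> rows for arm_command"""
    x,y,z,a=c; ex=np.array([np.cos(a),np.sin(a)]); ey=np.array([np.sin(a),-np.cos(a)])
    for X,Y,Z,A in targets:
        d=np.array([X-x,Y-y]); print([[round(d@ex,1),round(d@ey,1),round(z-Z,1)],[0,0,round(a-A,3)]],end=",")
    print()
E
python3 - <<'E'
from t import *
from h import *
P=np.load("topP.npy");w=P[190:225,462:500].reshape(-1,3);w=w[(w[:,2]>203)&(w[:,2]<212)&(w[:,0]>545)];print(len(w),np.median(w,0),w.min(0),w.max(0))
a0=2*np.arctan2(.64197,3.07403)
print(a0)
rows((220.1,-504,238.7,a0),[(220,-504,285,a0),(555,-201,285,0.12)])
E
```

```text
50 [ 554.32263015 -200.71836909  206.78069437] [ 549.32836963 -208.16381651  203.5406697 ] [ 560.10216712 -195.704645    209.11135693]
0.41175536212761243
[[np.float64(-0.1), np.float64(-0.0), -46.3], [0, 0, np.float64(0.0)]],[[np.float64(428.2), np.float64(-143.6), -46.3], [0, 0, np.float64(0.292)]],
```

>>> arm_command --deltas '[[[0, 0, -46], [0, 0, 0]], [[40, -13, -46], [0, 0, 0.03]], [[85, -28, -46], [0, 0, 0.06]], [[130, -43, -46], [0, 0, 0.09]], [[175, -58, -46], [0, 0, 0.12]], [[220, -74, -46], [0, 0, 0.15]], [[265, -89, -46], [0, 0, 0.18]], [[310, -104, -46], [0, 0, 0.21]], [[355, -119, -46], [0, 0, 0.25]], [[400, -134, -46], [0, 0, 0.27]]]' --claw 1

```text
clock: 1.1
tool_pos: [534.2, -219.4, 284.5]
eef_rot: [-3.134, -0.22, 0.001]
contact_force: [1.3, -1.2, -0.4]
width: 88.3
grasp_force: 0.0
```

>>> arm_command --deltas '[[[23, -17, 0], [0, 0, 0.02]], [[23, -17, 20], [0, 0, 0.02]], [[23, -17, 40], [0, 0, 0.02]], [[23, -17, 60], [0, 0, 0.02]], [[23, -17, 60], [0, 0, 0.02]]]'

```text
clock: 1.6
tool_pos: [552.5, -200.4, 222.0]
eef_rot: [-3.132, -0.191, 0.008]
contact_force: [-0.1, -0.9, -0.7]
width: 87.9
grasp_force: 0.0
```

```bash
python3 - <<'E'
from h import *
f,P=grab("side","pics/side2.png");cv2.imwrite("pics/side2c.png",cv2.resize(f["image"][200:340,100:300,::-1],None,fx=4,fy=4));s=arm.read_state();print(s["tool_pos"],s["eef_rot"],s["joint_pos"])
E
```

```text
[ 553.06327966 -200.79659496  223.87240484] [-3.13415232 -0.19117389  0.00367564] [-5.49306129e-01  4.60006568e-01  1.21054135e+00 -1.97718173e-05
  1.47388776e+00  8.99649097e-01]
```

View pics/side2c.png

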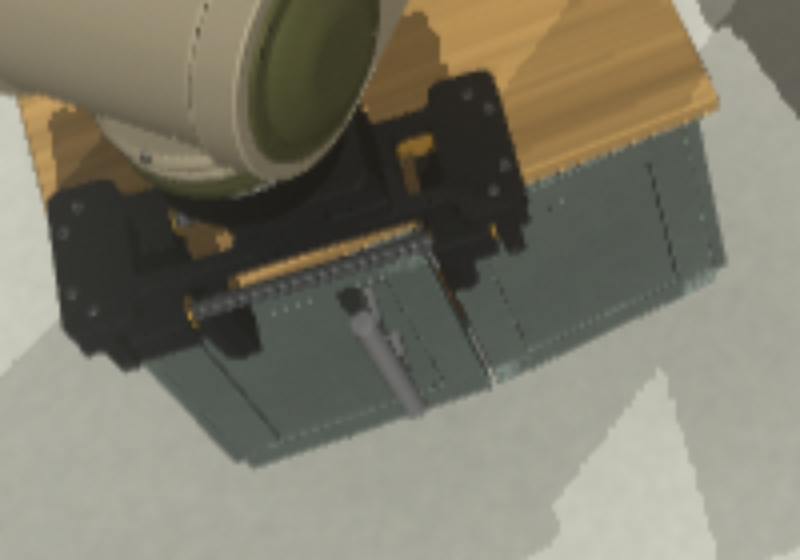

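The gripper straddles the bar: fingers are at crop pixels (225,330) and (465,270), bar top at (350,300), so it is centred. Descend and grip.

>>> arm_command --deltas '[[[2, 0, 15], [0, 0, 0]], [[2, 0, 30], [0, 0, 0]], [[2, 0, 45], [0, 0, 0]], [[2, 0, 53], [0, 0, 0]], [[2, 0, 53], [0, 0, 0]]]'

```text
clock: 2.15
tool_pos: [555.4, -200.9, 171.7]
eef_rot: [-3.135, -0.191, 0.001]
contact_force: [-0.5, 0.1, -0.6]
width: 88.0
grasp_force: 0.0
```

>>> arm_command --deltas '[[[0, 0, 0], [0, 0, 0]], [[0, 0, 0], [0, 0, 0]], [[0, 0, 0], [0, 0, 0]], [[0, 0, 0], [0, 0, 0]], [[0, 0, 0], [0, 0, 0]], [[0, 0, 0], [0, 0, 0]], [[0, 0, 0], [0, 0, 0]], [[0, 0, 0], [0, 0, 0]]]' --claw 0

```text
clock: 2.95
tool_pos: [555.4, -200.8, 171.7]
eef_rot: [-3.136, -0.191, 0.0]
contact_force: [-0.4, 0.4, 0.3]
width: 26.3
grasp_force: 0.0
```

>>> arm_command --deltas '[[[0, 0, 0], [0, 0, 0]], [[0, 0, 0], [0, 0, 0]], [[0, 0, 0], [0, 0, 0]], [[0, 0, 0], [0, 0, 0]], [[0, 0, 0], [0, 0, 0]]]'

```text
clock: 3.45
tool_pos: [555.4, -200.8, 171.7]
eef_rot: [3.136, 0.191, -0.0]
contact_force: [-0.1, -0.3, -0.0]
width: 11.0
grasp_force: 30.0
```

```bash
python3 - <<'E'
from h import *
from scipy.optimize import least_squares
from t import rows
s=arm.read_state();p=s["tool_pos"];print(p,s["width"],s["grasp_force"],s["contact_force"])
th=np.deg2rad(12.35);ux=np.array([np.cos(th),np.sin(th)]);uy=np.array([-ux[1],ux[0]])
piv=np.array([410.4,-190.1])+80*ux+140*uy
H=lambda q:piv+(105*np.sin(q)+49*np.cos(q))*ux-(175*np.cos(q)+49*np.sin(q))*uy
q=min(np.arange(0,.4,.005),key=lambda q:np.hypot(*(H(q)-p[:2])));off=p[:2]-H(q)
print("q",q,"off",off@ux,off@uy)
a0=0.122
qs=np.linspace(q,q+.5,11)[1:]
rows((p[0],p[1],171.7,a0),[(*(H(k)+off),171.7,a0-(k-q)) for k in qs])
E
```

```text
[ 555.40056769 -200.8248713   171.70678618] 10.964272573771893 29.999945126473904 [-0.0906643  -0.25339611 -0.03592578]
q 0.11 off -0.8792845626955611 -2.16838382353773
[[np.float64(5.0), np.float64(0.8), 0.0], [0, 0, np.float64(0.05)]],[[np.float64(9.7), np.float64(1.1), 0.0], [0, 0, np.float64(0.1)]],[[np.float64(14.3), np.float64(1.1), 0.0], [0, 0, np.float64(0.15)]],[[np.float64(18.6), np.float64(0.5), 0.0], [0, 0, np.float64(0.2)]],[[np.float64(22.7), np.float64(-0.4), 0.0], [0, 0, np.float64(0.25)]],[[np.float64(26.5), np.float64(-1.8), 0.0], [0, 0, np.float64(0.3)]],[[np.float64(30.1), np.float64(-3.6), 0.0], [0, 0, np.float64(0.35)]],[[np.float64(33.4), np.float64(-5.8), 0.0], [0, 0, np.float64(0.4)]],[[np.float64(36.4), np.float64(-8.5), 0.0], [0, 0, np.float64(0.45)]],[[np.float64(39.2), np.float64(-11.5), 0.0], [0, 0, np.float64(0.5)]],
```

Gripped (30 N), and the model fits within about 2 mm with the door at q≈0.11.

>>> arm_command --deltas '[[[5.0, 0.8, 0], [0, 0, 0.05]], [[9.7, 1.1, 0], [0, 0, 0.1]], [[14.3, 1.1, 0], [0, 0, 0.15]], [[18.6, 0.5, 0], [0, 0, 0.2]], [[22.7, -0.4, 0], [0, 0, 0.25]], [[26.5, -1.8, 0], [0, 0, 0.3]], [[30.1, -3.6, 0], [0, 0, 0.35]], [[33.4, -5.8, 0], [0, 0, 0.4]], [[36.4, -8.5, 0], [0, 0, 0.45]], [[39.2, -11.5, 0], [0, 0, 0.5]]]'

```text
clock: 4.45
tool_pos: [595.3, -188.1, 172.0]
eef_rot: [3.079, -0.595, 0.012]
contact_force: [12.9, -14.0, -6.7]
width: 11.2
grasp_force: 30.0
```

```bash
cat > w.py <<'E'
from h import *
from t import rows
import sys
qa,qb,n=map(float,sys.argv[1:4]);n=int(n)
s=arm.read_state();p=s["tool_pos"];print(p,s["width"],s["grasp_force"],s["contact_force"],s["joint_pos"].round(2))
th=np.deg2rad(12.35);ux=np.array([np.cos(th),np.sin(th)]);uy=np.array([-ux[1],ux[0]])
piv=np.array([410.4,-190.1])+80*ux+140*uy-.9*ux-2.2*uy
H=lambda q:piv+(105*np.sin(q)+49*np.cos(q))*ux-(175*np.cos(q)+49*np.sin(q))*uy
q=min(np.arange(0,1.5,.005),key=lambda q:np.hypot(*(H(q)-p[:2])));off=p[:2]-H(q)
print("q",q,"off",off@ux,off@uy)
a0=0.122+.11
rows((*H(qa),171.7,a0-qa),[(*H(k),171.7,a0-k) for k in np.linspace(qa,qb,n+1)[1:]])
E
sed -i 's/print(\[\[round(d@ex,1),round(d@ey,1),round(z-Z,1)\],\[0,0,round(a-A,3)\]\]/print([[float(round(d@ex,1)),float(round(d@ey,1)),round(z-Z,1)],[0,0,float(round(a-A,3))]]/' t.py
python3 w.py .61 1.11 10
```

```text
[ 595.29693589 -188.09598418  171.98298541] 11.242152540346193 30.004667714238167 [ 12.85969801 -13.98722149  -6.74045605] [-0.49  0.56  1.19 -0.    1.38  1.46]
q 0.59 off 2.8129151749711787 -2.7123494482513166
[[0.5, -4.2, 0.0], [0, 0, 0.05]],[[0.5, -8.6, 0.0], [0, 0, 0.1]],[[0.2, -13.3, 0.0], [0, 0, 0.15]],[[-0.7, -18.1, 0.0], [0, 0, 0.2]],[[-2.0, -23.0, 0.0], [0, 0, 0.25]],[[-3.7, -28.1, 0.0], [0, 0, 0.3]],[[-5.9, -33.4, 0.0], [0, 0, 0.35]],[[-8.5, -38.8, 0.0], [0, 0, 0.4]],[[-11.5, -44.3, 0.0], [0, 0, 0.45]],[[-15.0, -50.0, 0.0], [0, 0, 0.5]],
```

```bash
cat > w2.py <<'E'
from h import *
from t import rows
import sys
# args: qa qb n dx dy tool_yaw: path from commanded pose at qa, relative to known commanded point, with perpendicular offset (cabinet axes)
qa,qb,n,dx,dy,cx,cy=map(float,sys.argv[1:8]);n=int(n)
th=np.deg2rad(12.35);ux=np.array([np.cos(th),np.sin(th)]);uy=np.array([-ux[1],ux[0]])
piv=np.array([410.4,-190.1])+80*ux+140*uy-.9*ux-2.2*uy
H=lambda q:piv+(105*np.sin(q)+49*np.cos(q))*ux-(175*np.cos(q)+49*np.sin(q))*uy
c=H(qa)+cx*ux+cy*uy
rows((*c,171.7,.232-qa),[(*(H(k)+dx*ux+dy*uy),171.7,.232-k) for k in np.linspace(qa,qb,n+1)[1:]])
E
python3 w2.py .61 .81 5 4 -4 0 0
```

```text
[[6.0, -2.3, 0.0], [0, 0, 0.04]],[[6.1, -5.8, 0.0], [0, 0, 0.08]],[[6.0, -9.4, 0.0], [0, 0, 0.12]],[[5.6, -13.1, 0.0], [0, 0, 0.16]],[[4.9, -17.0, 0.0], [0, 0, 0.2]],
```

>>> arm_command --deltas '[[[3, -3, 0], [0, 0, 0.04]], [[5, -6, 0], [0, 0, 0.08]], [[6.0, -9.4, 0], [0, 0, 0.12]], [[5.6, -13.1, 0], [0, 0, 0.16]], [[4.9, -17, 0], [0, 0, 0.2]]]'

```text
clock: 4.95
tool_pos: [602.9, -171.0, 171.7]
eef_rot: [3.009, -0.899, -0.003]
contact_force: [-4.0, -3.2, 1.1]
width: 10.6
grasp_force: 30.0
```

```bash
python3 w.py .81 1 1|head -2; python3 w2.py .81 1.11 6 4 -4 4 -4
```

```text
[ 602.89826038 -170.97775863  171.72216021] 10.635495711140072 30.000378554686904 [-3.96763118 -3.24669274  1.11923836] [-0.46  0.57  1.18 -0.    1.4   1.69]
q 0.785 off 4.154967531535719 -1.8649732539120718
[[-2.3, -4.6, 0.0], [0, 0, 0.05]],[[-5.0, -9.3, 0.0], [0, 0, 0.1]],[[-8.2, -14.0, 0.0], [0, 0, 0.15]],[[-11.8, -18.8, 0.0], [0, 0, 0.2]],[[-15.8, -23.6, 0.0], [0, 0, 0.25]],[[-20.3, -28.4, 0.0], [0, 0, 0.3]],
```

>>> arm_command --deltas '[[[-2.3, -4.6, 0], [0, 0, 0.05]], [[-5, -9.3, 0], [0, 0, 0.1]], [[-8.2, -14, 0], [0, 0, 0.15]], [[-11.8, -18.8, 0], [0, 0, 0.2]], [[-15.8, -23.6, 0], [0, 0, 0.25]], [[-20.3, -28.4, 0], [0, 0, 0.3]]]'

```text
clock: 5.55
tool_pos: [601.8, -136.2, 171.7]
eef_rot: [2.84, -1.339, -0.001]
contact_force: [-2.6, -3.8, 0.7]
width: 10.9
grasp_force: 30.0
```

```bash
python3 w.py 1.11 1.2 1|head -2; python3 w2.py 1.11 1.36 5 4 -4 4 -4
```

```text
[ 601.79814499 -136.23349461  171.74170588] 10.893149774846101 29.999817330390215 [-2.58679659 -3.80876124  0.74382128] [-0.41  0.55  1.21 -0.    1.38  2.04]
q 1.08 off 3.6895244926901025 -0.4184046778958196
[[-6.1, -3.2, 0.0], [0, 0, 0.05]],[[-12.6, -6.2, 0.0], [0, 0, 0.1]],[[-19.5, -9.1, 0.0], [0, 0, 0.15]],[[-26.8, -11.9, 0.0], [0, 0, 0.2]],[[-34.4, -14.5, 0.0], [0, 0, 0.25]],
```

>>> arm_command --deltas '[[[-6.1, -3.2, 0], [0, 0, 0.05]], [[-12.6, -6.2, 0], [0, 0, 0.1]], [[-19.5, -9.1, 0], [0, 0, 0.15]], [[-26.8, -11.9, 0], [0, 0, 0.2]], [[-34.4, -14.5, 0], [0, 0, 0.25]]]'

```text
clock: 6.05
tool_pos: [591.0, -100.4, 171.7]
eef_rot: [2.651, -1.682, -0.0]
contact_force: [-3.2, -3.4, 0.3]
width: 10.8
grasp_force: 30.0
```

```bash
python3 w.py 1.36 1.4 1|head -2; python3 w2.py 1.36 1.45 3 4 -3 4 -4;python3 w2.py 1.36 1.45 3 4 -4 4 -4
```

```text
[ 590.97525973 -100.40042141  171.72530514] 10.793346058975386 29.99983881600201 [-3.19109876 -3.39693534  0.33121815] [-0.36  0.52  1.26 -0.    1.36  2.34]
q 1.33 off 2.825924640993097 0.52148015769174
[[-5.9, -0.5, 0.0], [0, 0, 0.03]],[[-10.9, -0.7, 0.0], [0, 0, 0.06]],[[-16.0, -0.8, 0.0], [0, 0, 0.09]],
[[-4.9, -0.3, 0.0], [0, 0, 0.03]],[[-9.9, -0.5, 0.0], [0, 0, 0.06]],[[-15.0, -0.6, 0.0], [0, 0, 0.09]],
```

>>> arm_command --deltas '[[[-4, -0.2, 0], [0, 0, 0.02]], [[-8, -0.4, 0], [0, 0, 0.04]], [[-12, -0.5, 0], [0, 0, 0.06]], [[-12, -0.5, 0], [0, 0, 0.06]]]'

```text
clock: 6.45
tool_pos: [587.6, -92.3, 171.8]
eef_rot: [2.598, -1.758, 0.009]
contact_force: [1.6, -17.0, -3.2]
width: 11.3
grasp_force: 30.0
```

>>> arm_command --deltas '[[[-3, 0, 0], [0, 0, 0.02]], [[-3, 0, 0], [0, 0, 0.02]], [[-3, 0, 0], [0, 0, 0.02]]]'

```text
clock: 6.75
tool_pos: [587.5, -92.1, 171.9]
eef_rot: [2.578, -1.784, 0.016]
contact_force: [5.8, -28.3, -7.0]
width: 11.2
grasp_force: 30.0
```

```bash
python3 w.py 1.4 1.41 1|head -2; python3 - <<'E'
from h import *
f,P=grab("side","pics/side3.png");cv2.imwrite("pics/side3c.png",cv2.resize(f["image"][170:320,90:290,::-1],None,fx=4,fy=4))
E
```

```text
[587.54624271 -92.10420739 171.90024419] 11.159970556434194 29.999975077807903 [  5.76457693 -28.29253805  -6.9731503 ] [-0.35  0.51  1.28 -0.01  1.34  2.43]
q 1.385 off 2.661957912220709 0.5238381289300219
```

View pics/side3c.png

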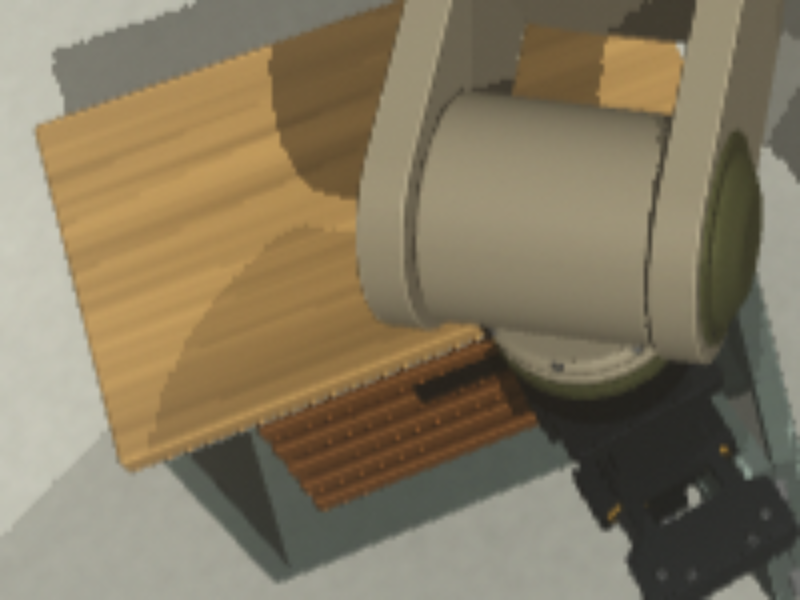

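The door is at the stop: the force rises with no motion, q≈1.39, and the brown bin is visible at crop (400,430). I'll relax the push, open the fingers and lift.

>>> arm_command --deltas '[[[5, 0, 0], [0, 0, 0]], [[5, 0, 0], [0, 0, 0]]]'

```text
clock: 7.0
tool_pos: [587.6, -92.4, 171.8]
eef_rot: [2.584, -1.785, 0.002]
contact_force: [-2.0, -8.5, -1.5]
width: 11.3
grasp_force: 30.0
```

>>> arm_command --deltas '[[[0, 0, 0], [0, 0, 0]], [[0, 0, 0], [0, 0, 0]], [[0, 0, 0], [0, 0, 0]], [[0, 0, 0], [0, 0, 0]], [[0, 0, 0], [0, 0, 0]], [[0, 0, 0], [0, 0, 0]], [[0, 0, 0], [0, 0, 0]]]' --claw 0.6

```text
clock: 7.7
tool_pos: [587.4, -90.8, 171.8]
eef_rot: [-2.586, 1.784, 0.0]
contact_force: [0.3, 0.5, 0.0]
width: 52.8
grasp_force: 0.0
```

>>> arm_command --deltas '[[[0, 0, -15], [0, 0, 0]], [[0, 0, -35], [0, 0, 0]], [[0, 0, -60], [0, 0, 0]], [[0, 0, -90], [0, 0, 0]], [[0, 0, -120], [0, 0, 0]], [[40, 0, -120], [0, 0, 0]], [[80, 0, -120], [0, 0, 0]], [[120, 0, -120], [0, 0, 0]], [[160, 0, -120], [0, 0, 0]], [[200, 0, -120], [0, 0, 0]]]'

```text
clock: 8.7
tool_pos: [658.7, -279.3, 291.8]
eef_rot: [-2.585, 1.784, 0.0]
contact_force: [0.3, 0.6, -0.4]
width: 52.9
grasp_force: 0.0
```

```bash
python3 - <<'E'
from h import *
f,P=grab("side","pics/side4.png");f,P=grab("top","pics/top4.png")
b=P[180:260,420:540].reshape(-1,3);b=b[(b[:,2]>194)&(b[:,2]<212)];print(len(b),np.nanmedian(b,0))
E
```

```text
3 [583.44809046 -95.75203549 199.80258468]
```

View pics/side4.png

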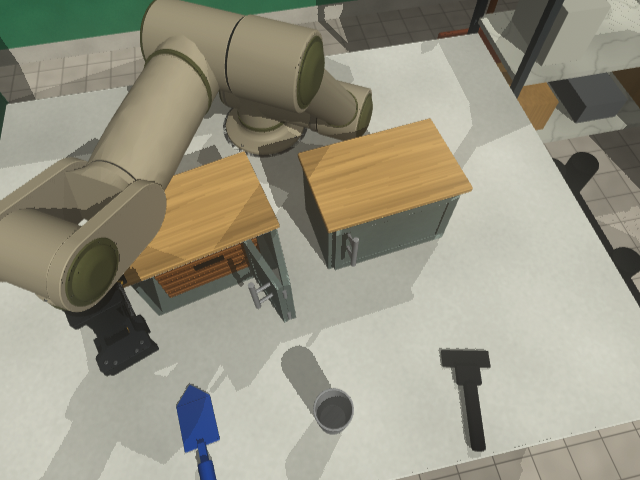

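View pics/top4.png

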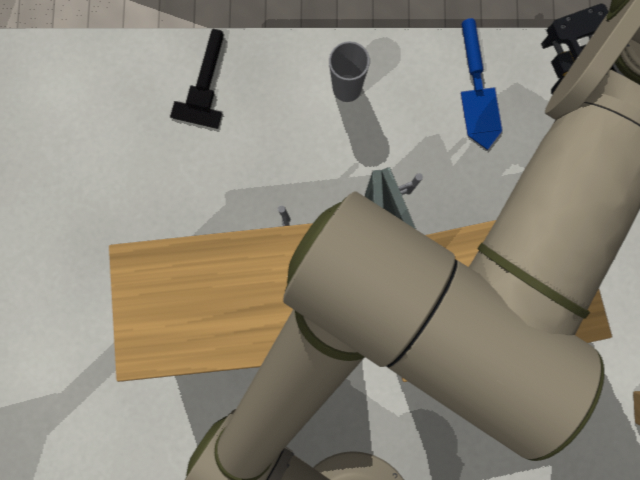

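Both panels are folded together (seam at top-view (383,172), a narrow V consistent with about 1.4 rad) and the bin is exposed. The plain door is still shut and the gripper is clear, so I'm handing in.

```bash
python3 -c "
from station import arm
print(arm.job_done())"
```

```text
the job is handed in; nothing more can be done
None
```

The bifold door is pulled open to its stop, both panels are folded together and the bin is exposed; the handle is released, the other cupboard was left shut, and the job is handed in at about 9 s.

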